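# Find the hand of an arbor's cap nut, unscrew it and hold it off

### The job

Two arbors stand in the grey block; take the round knurled cap nut off the one that carries the wide steel ring, so that the ring can be drawn next. The arbors are a left-hand and a right-hand thread and nothing outside shows which is which, so find out by trying the nut each way, unscrew it, and lift it straight up until it is well clear of its arbor. Finish while holding it there in the gripper, upright over the arbor; leave the ring on its seat, the other arbor's nut as it is, and the things round about where they lie.

Things in the scene. Friction and masses are not known exactly. Their poses are not given: they have to be found in the camera images.
- cap: the cap nut to take off: knurled steel, closed at the top. Origin: centre of its underside; z up. Flange 80 mm wide, 6 mm thick; above it a round grip 46 mm in diameter, up to 60 mm height. Hollow, 34 mm bore, with three thread lugs near the mouth. 0.45 kg, varies by 20 %. Starts fully home. Loosens counter-clockwise from above if right-hand, clockwise if left-hand: differs from start to start
- cap_grip (a point): on the nut's axis, 45 mm above its underside, mid-grip. Thread: 30 mm a turn (4.8 mm per rad), under 0.1 rad of play. Turned the loosening way the nut climbs and must be let rise by that much; the other way it is tight at once and slips in the grip. It stays put if let go part way. About 1.7 rad frees it, some 8 mm above home; turn 2 rad to be sure, then it lifts off
- cap_other: the other arbor's cap nut, alike in every way, 130 mm from the first; no ring under it; its thread is of the other hand. Leave it alone
- ring: ground steel ring, 107 mm outside, 66 mm bore, 18 mm high, lying loosely round its arbor's spigot under the flange of the cap nut (2 mm below it). Origin: centre of its underside, 20 mm below the home position of the cap nut's origin. It shows which arbor is meant: either end of the block
- arbor_block: grey block 124 x 262 x 20 mm, screwed down. Origin: centre of its underside; its y axis is the long one. Two vertical arbors at y = -65 and y = +65 mm; each has a dark seat 94 mm wide (26 mm up) for a ring, a spigot 56 mm wide whose top (46 mm up) the nut's underside rests on, then a threaded nose whose tip is 70.5 mm up, hidden by the nut
- dial: dial indicator lying on its back, 138 x 57 x 22 mm, bystander; origin: centre of its underside
- ring_gauge: black setting ring, 72 mm outside, 18 mm high, bystander; origin: centre of its underside
- tape: roll of tape, 48 mm outside, 18 mm high, bystander; origin: centre of its underside
Things that resemble listed ones, but are neither listed nor needed, are in the scene too. What is shaped like the cap but turquoise is not meant.

How it is judged (in metres and radians):
On the way:
1. the nut has been turned at least 60 degrees on its thread, still on its arbor (angle between the x axis of cap and the x axis of arbor_block, either way round above 1.05 rad and z of cap in the frame of arbor_block below 0.065 m and horizontal distance between cap and ring below 0.012 m and angle between cap's own z axis and vertical below 0.2 rad), for 0.05 s.
At the end, for the whole second after the job is handed in: Nut held in the fingers (over 2 N), still, tilted under 0.3 rad, underside 90 mm or more above the bench, within 60 mm sideways of the ring's centre, touching neither ring nor other nut; ring flat on its seat, moved under 15 mm, other nut under 3 mm (z of cap in the frame of arbor_block above 0.09 m and horizontal distance between cap and ring below 0.06 m and angle between cap's own z axis and vertical below 0.3 rad and contact force between the fingers and cap above 2 N and contact force between cap and cap_other below 0.1 N and contact force between cap and ring below 0.1 N and linear speed of cap below 0.03 m/s and z of ring in the frame of arbor_block below 0.03 m and distance of ring from where it was at the start of the episode below 0.015 m and distance of cap_other from where it was at the start of the episode below 0.003 m and angle between ring's own z axis and vertical below 0.05 rad); the arm keeps its last pose, push and grip.
It fails at once if the other arbor's nut is unscrewed or shifted by more than 3 mm (distance of cap_other from where it was at the start of the episode above 0.003 m).
It fails at once if a bystander (dial indicator, setting ring, tape) is shoved more than 20 mm (distance of any of dial, ring_gauge, tape from where it was at the start of the episode above 0.02 m).
It also fails if it takes over 48 s, if anything falls off the work surface, if the arm or the gripper's body presses on something with over 40 N, if the wrist force passes 120 N, or if a joint passes its speed limit or range.

### The arm

A 6-joint arm with a two-finger parallel gripper is mounted at the origin on a cart in front of the work surface, level with it; the furniture and walls round the work are solid. World frame = base frame: x ahead of the robot, y to its left, z up, the work surface at z = 0. Lengths are in mm, angles in rad, forces in N, time in s.
With the tool pointing down it reaches from about 300 to 775 mm from the base axis. Payload 14.6 kg.
Tool frame: the origin (TCP) lies between the finger pads; the fingertips stand 25 mm ahead of it and the grasp point (between the pads) lies 6 mm ahead of it; z points along the fingers, y is the line along which they close (so a half turn about z gives the same grasp; the last joint's range is limited). The gripper opens to 94 mm and grips with 3 to 60 N. Pads are 16 mm wide; open, the fingers measure 119 mm over their backs; the gripper's body (75 mm by 177 mm) begins 78 mm behind the grasp point.
Start: joints at [1.244, 0.3, 1.521, -0, 1.321, -0.067], TCP at [141.286, 531.533, 230.446] pointing down, gripper open.
Joint ranges: [-3.03, 3.03], [-0.79, 2.21], [0.23, 2.52], [-1.04, 4.18], [0, 3.07], [-2.55, 2.55]. Speed limits (rad/s): [2.22, 2.22, 2.57, 3.14, 3.14, 3.14].

### API

Orientations are given as [roll, pitch, yaw] about the fixed x, y, z axes, in that order (R = Rz(yaw) Ry(pitch) Rx(roll)).
In Python, from cell import manip gives the robot as it stands. The module is installed in compiled form; this text tells all that it offers.
- The arm moves only by the tool step_arm, never from a script. Its argument "series" is one flat list of numbers, 5 for each row, row after row: the shift along the world's x, y, z in mm, then the turn about the world's z in rad, then the closure, from 0 (fully open) to 1 (shut). In form: [dx, dy, dz, spin, jaw, dx, dy, dz, spin, jaw, ...]. A call has 1 to 20 rows; each row shifts and turns the commanded pose from where the row before left it; what a row does not reach is not made up. A row lasts 1/8 s, in which the tool goes at most 62.5 mm and 10.7 degrees, less where a joint would pass 70% of its speed; a pose out of reach is approached as far as the arm can. A call is refused whole if a number of a shift passes 62.5 or a number of a turn 0.188, either way. A call with a gripper value outside its range is refused whole. The fingers move at their own pace and stop on an object; "squeeze" is the grip in N (left out, the last holds). Time passes only in rows, so rows that do not move let the fingers close. It gives the time, the measured TCP pose, the force, the opening and the grip force at its end, in the units of the state.
- manip.read_state(): the state, without advancing time (a new reading comes with each control period).
- manip.camera(name): name is "scene" or "top" or "wrist"; returns (picture, depth): 480x640x3 uint8, blue, green, red; 480x640 float32, mm along the optical axis (not along the pixel's ray), 0 where there is no reading.
- manip.camera_info(name): a dict with "fovy" (degrees; the focal length in pixels is half the picture's height over the tangent of half this angle, whatever the lens; pixels are square), "cx", "cy" (the principal point, pixels), "eye" and "orientation" of the camera in the world. Camera axes: x right, y down, z forward; pixel columns grow to the right and rows downward; lengths in mm; the calibration is good to about 2 mm. The wrist camera is an equidistant fisheye: a pixel r from the principal point sees the ray r / f radians off the axis. A picture is of the moment at which its call begins: read the wrist's pose just before it. camera_info takes no time and is no camera call; for the wrist camera it gives the pose at the moment of the call.
- manip.sign_off(): hands the job in; it is judged then, once.
The state is a dict: "clock": time; "joints": joint angles; "qd": joint speeds; "effort": joint torques, N m; "eef_pos": TCP position; "eef_rot": TCP orientation; "wrist_force": force on the tool from outside, world axes, zero at the start; "moment": the same for the moment, N m; "finger_gap": finger opening in mm; "finger_force": force on a finger pad.
Only numpy, scipy, OpenCV 4.12 (cv2) and the standard library are available. Lean on these libraries where they do the work, as an engineer would, in place of code of your own. Each camera call takes 0.05 s, during which the arm holds its last target. There are 200 camera calls.

## Working session

There is one attempt and no reset: what is moved stays moved. The work goes in short steps, Python scripts to look and compute and a tool call to move; the robot and the scene stay as the last step left them, time stands still between calls to the robot, and variables do not carry over. Pictures are saved under pics/ and viewed, at most 10 in all, crops included, and the job is handed in when it is done.

Besides the shell and the picture viewer there is one more tool, called by a JSON object that holds its "api" and its "payload". step_arm: Moves the arm, as the interface text tells. Its arguments: {"type":"object","properties":{"series":{"type":"array"},"squeeze":{"type":"number"}},"required":["series"]}

```bash
mkdir -p pics; python3 - <<'E'
from cell import manip
import cv2,numpy as np
for n in("top","scene"):
    p,d=manip.camera(n);cv2.imwrite(f"pics/{n}.png",p);np.save(f"pics/{n}.npy",d)
    print(n,manip.camera_info(n))
s=manip.read_state();print(s)
E
```

```text
top {'fovy': 55.82329657033079, 'cx': 311.5430052391545, 'cy': 238.66824818150945, 'eye': array([ 465.41284529,  134.21850962, 1046.6352058 ]), 'orientation': array([-3.0764393 ,  0.00507255, -1.5879791 ])}
scene {'fovy': 47.826853334000795, 'cx': 320.3356931107103, 'cy': 243.10742173850454, 'eye': array([-202.10467921, 1075.49664268,  681.76846016]), 'orientation': array([-2.04543276, -0.013614  , -2.50055287])}
{'clock': 0.1, 'joints': array([ 1.24437300e+00,  3.00437677e-01,  1.52148607e+00,  1.98323293e-06,
        1.32067464e+00, -6.66072261e-02]), 'qd': array([ 1.10783401e-03,  7.68017456e-05, -1.85312710e-03, -2.58492203e-04,
       -2.84144157e-03, -2.21051378e-03]), 'effort': array([ 4.69889983e-04, -5.32646620e+01, -3.53279507e+01,  7.09356135e-02,
        2.36155617e-02, -2.47116759e-05]), 'eef_pos': array([141.24148842, 531.35779178, 229.94483471]), 'eef_rot': array([-3.14058928e+00, -6.88560612e-05,  2.88177603e+00]), 'wrist_force': array([ 0.34787348,  1.1270876 , -0.17189702]), 'moment': array([-0.03924552,  0.02283149,  0.05339207]), 'finger_force': 0.0, 'finger_gap': 93.95718069506192}
```

View pics/top.png

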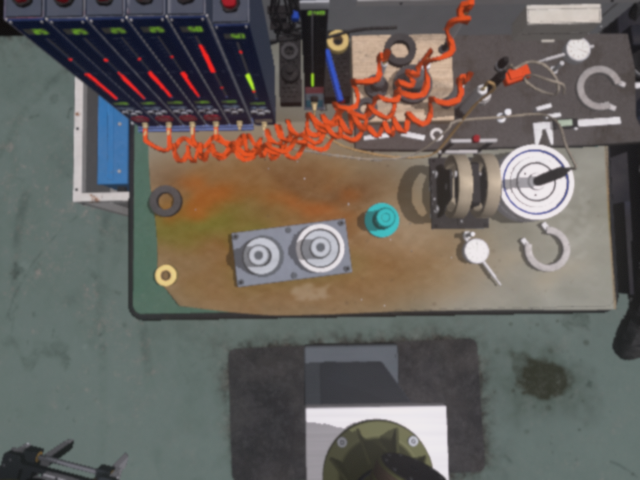

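View pics/scene.png

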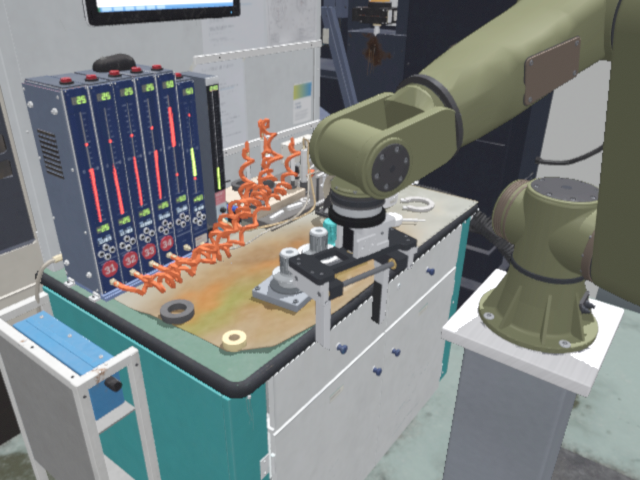

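The top view shows the grey block, with the ringed nut at about (320,247) and the other nut at (262,256). The turquoise decoy is at (382,219), the dial at (477,250), the black ring at (165,201) and the tape at (166,275). Next I measure the nut tops from depth.

```bash
cat >h.py <<'E'
import numpy as np,cv2
from scipy.spatial.transform import Rotation as R
def cloud(d,i):
    f=d.shape[0]/2/np.tan(np.radians(i["fovy"]/2))
    v,u=np.indices(d.shape)
    c=np.dstack([(u-i["cx"])/f*d,(v-i["cy"])/f*d,d])
    return c@R.from_euler("xyz",i["orientation"]).as_matrix().T+i["eye"]
E
python3 - <<'E'
from h import *
from cell import manip
d=np.load("pics/top.npy");P=cloud(d,manip.camera_info("top"))
W=P[200:300,220:365]
def blobs(lo,hi):
    m=((W[...,2]>lo)&(W[...,2]<hi)).astype(np.uint8)
    n,l,s,c=cv2.connectedComponentsWithStats(m)
    for k in range(1,n):
        if s[k,4]>30:
            q=W[l==k];print(lo,hi,s[k],q.mean(0).round(1),(q.min(0)).round(),(q.max(0)).round())
for a in((92,125),(30,70),(12,125)):blobs(*a)
m=(W[...,2]>12).astype(np.uint8);c=max(cv2.findContours(m,0,2)[0],key=cv2.contourArea)
print(cv2.minAreaRect(c), np.median(P[285:300,300:330,2]))
p=cv2.imread("pics/top.png")[195:300,215:415];cv2.imwrite("pics/c.png",cv2.resize(p,None,fx=4,fy=4,interpolation=2)) 
E
```

```text
92 125 [ 89  36  22  22 356] [509.2 121.1 104.5] [488. 100.  95.] [533. 144. 109.]
92 125 [ 28  44  22  22 370] [495.2 249.4 104.2] [474. 227.  93.] [518. 272. 111.]
30 70 [  76   24   48   48 1313] [510.5 120.7  47.6] [459.  69.  30.] [563. 173.  69.]
30 70 [ 23  38  37  36 647] [494.4 246.8  51.5] [457. 210.  45.] [534. 290.  67.]
12 125 [  11   19  121   68 6255] [501.7 184.5  39.3] [428.  50.  13.] [577. 322. 111.]
((70.94166564941406, 52.2310791015625), (54.48680877685547, 115.4023666381836), 82.62623596191406) -0.8729772650594896
```

View pics/c.png

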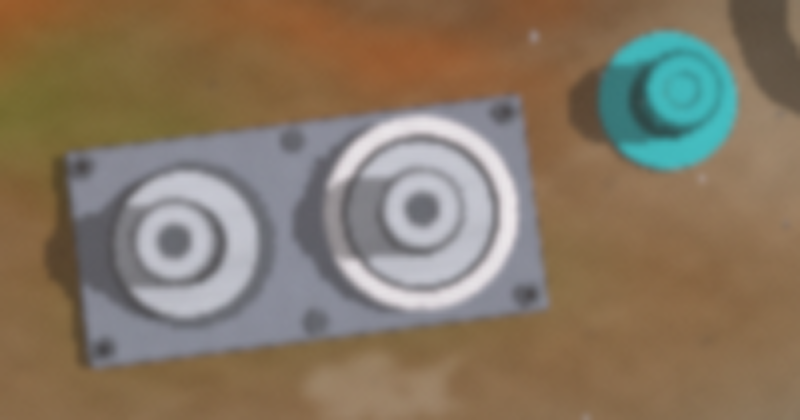

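The crop confirms that the right-hand nut, near (509,121) mm, sits in the wide bright ring. I'll move above it with the wrist joint centred.

{"api": "step_arm", "payload": {"series": [37,-41,0,-0.108,0,37,-41,0,-0.108,0,37,-41,0,-0.108,0,37,-41,0,-0.108,0,37,-41,0,-0.108,0,37,-41,0,-0.108,0,37,-41,0,-0.108,0,37,-41,0,-0.108,0,37,-41,0,-0.108,0,36,-41,-30,-0.108,0,0,0,0,0,0,0,0,0,0,0], "squeeze": 30}}

```text
clock: 1.6
eef_pos: [510.0, 121.9, 200.5]
eef_rot: [-3.141, -0.0, 1.803]
wrist_force: [-0.7, 0.6, 0.5]
finger_gap: 93.9
finger_force: 0.0
```

```bash
python3 - <<'E'
from h import *
from cell import manip
s=manip.read_state();i=manip.camera_info("wrist");p,d=manip.camera("wrist")
print(s["eef_pos"],s["eef_rot"],s["joints"],i)
f=240/np.tan(np.radians(i["fovy"]/2))
v,u=np.indices(d.shape);x=u-i["cx"];y=v-i["cy"];r=np.hypot(x,y)+1e-9;t=r/f
k=np.tan(t)/r;c=np.dstack([x*k*d,y*k*d,d])
P=c@R.from_euler("xyz",i["orientation"]).as_matrix().T+i["eye"]
ok=(d>0)&(t<1.3)
for lo,hi in((97,112),(38,49),(49,56)):
    m=(ok&(P[...,2]>lo)&(P[...,2]<hi)&(np.hypot(P[...,0]-509,P[...,1]-121)<62)).astype(np.uint8)
    n,l,st,_=cv2.connectedComponentsWithStats(m);b=1+st[1:,4].argmax();q=P[l==b]
    (a,rad)=cv2.minEnclosingCircle(q[:,:2].astype(np.float32));print(lo,st[b],a,rad,q.mean(0))
cv2.imwrite("pics/w1.png",p)
E
```

```text
[510.00425941 121.87888159 200.51341346] [-3.14116860e+00 -2.15612658e-04  1.80254544e+00] [ 1.64633563e-01  2.70051200e-01  1.63117201e+00  1.97335076e-04
  1.24080701e+00 -6.71795816e-02] {'fovy': 65.70646984690485, 'cx': 310.84819359129597, 'cy': 239.36148691720643, 'eye': array([491.70800433, 195.99886247, 355.93240352]), 'orientation': array([2.87763094e+00, 1.36375671e-03, 2.32585660e-01])}
97 [ 277  218   64   63 3056] (507.3617858886719, 120.78453063964844) 23.294525146484375 [506.92151349 122.66145956 106.02243738]
38 [ 249  170  122  120 4061] (508.2547607421875, 120.19584655761719) 53.98414993286133 [507.87709749 122.40037769  45.35494963]
49 [ 263  187   94   87 3233] (507.3575439453125, 120.59693908691406) 40.27183532714844 [504.91722514 133.43924342  53.12772141]
```

View pics/w1.png

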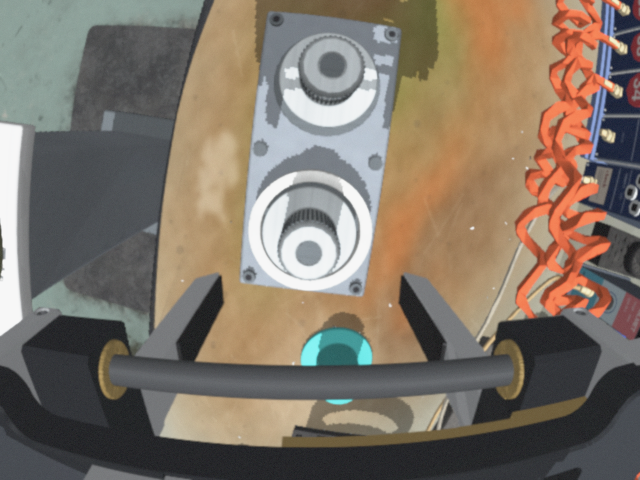

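The wrist view shows the ringed nut at (310,230), between the fingers, and it fits at (507.5,121) mm. I'll descend to mid-grip and close.

{"api": "step_arm", "payload": {"series": [-2,-1,-40,0,0,0,0,-40,0,0,0,0,-23,0,0,0,0,0,0,0,0,0,0,0,1,0,0,0,0,1,0,0,0,0,1,0,0,0,0,1,0,0,0,0,1,0,0,0,0,1], "squeeze": 30}}

```text
clock: 2.9
eef_pos: [508.3, 120.5, 97.5]
eef_rot: [3.142, -0.0, 1.802]
wrist_force: [-0.4, 0.5, 1.1]
finger_gap: 45.5
finger_force: 30.0
```

{"api": "step_arm", "payload": {"series": [0,0,0.3,0.06,1,0,0,0.4,0.08,1,0,0,0.4,0.08,1,0,0,0,0,1], "squeeze": 30}}

```text
clock: 3.4
eef_pos: [508.4, 120.2, 97.8]
eef_rot: [-3.141, 0.0, 2.022]
wrist_force: [5.6, -2.4, -9.6]
finger_gap: 45.4
finger_force: 30.0
```

```bash
python3 -c "
from cell import manip
s=manip.read_state();print(s['moment'],s['wrist_force'],s['eef_pos'],s['eef_rot'],s['effort'][5])"
```

```text
[-0.42493613 -1.01935251 -0.53828426] [ 5.57996479 -2.35096758 -9.57608642] [508.35836713 120.16957192  97.76861533] [-3.14128000e+00  1.54823906e-04  2.02199707e+00] -1.1779799312353134
```

CCW met resistance, with torque and a downward pull. I'll try the other way for comparison, lowering back and then continuing CW.

{"api": "step_arm", "payload": {"series": [0,0,-1.1,-0.08,1,0,0,0.3,-0.08,1,0,0,0.4,-0.08,1,0,0,0.4,-0.08,1,0,0,0.4,-0.08,1,0,0,0,0,1]}}

```text
clock: 4.15
eef_pos: [508.0, 120.5, 98.5]
eef_rot: [-3.141, 0.0, 1.622]
wrist_force: [1.0, -0.4, -3.4]
finger_gap: 45.4
finger_force: 30.0
```

```bash
python3 -c "
from cell import manip
s=manip.read_state();print(s['moment'],s['wrist_force'],s['eef_pos'],s['eef_rot'],s['effort'][5])"
```

```text
[-0.071307    0.07465891  0.01959492] [ 0.97673043 -0.39184863 -3.38166153] [507.97447441 120.45153472  98.53543875] [-3.14054726e+00  1.23789878e-04  1.62222777e+00] 0.9026472643017769
```

{"api": "step_arm", "payload": {"series": [0,0,0.5,-0.1,1,0,0,0.5,-0.1,1,0,0,0.5,-0.1,1,0,0,0.4,-0.1,1,0,0,0.5,-0.1,1,0,0,0.5,-0.1,1,0,0,0.5,-0.1,1,0,0,0.4,-0.1,1,0,0,0,0,1]}}

```text
clock: 5.28
eef_pos: [508.1, 120.5, 102.5]
eef_rot: [-3.141, 0.001, 0.824]
wrist_force: [-0.6, 0.4, -3.7]
finger_gap: 45.8
finger_force: 30.0
```

```bash
python3 - <<'E'
from h import *
from cell import manip
s=manip.read_state();print(s['moment'],s['wrist_force'],s['eef_pos'],s['eef_rot'],s['effort'][5])
p,d=manip.camera("wrist");cv2.imwrite("pics/w2.png",p)
E
```

```text
[-0.08143364  0.15049995 -0.01508935] [-0.60390206  0.38644691 -3.71764134] [508.0620505  120.52107159 102.4544805 ] [-3.14115564e+00  5.06484780e-04  8.24082477e-01] 1.1121552810072899
```

View pics/w2.png

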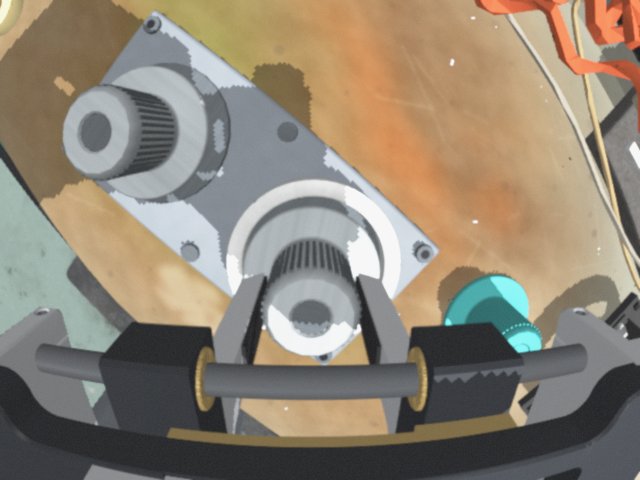

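The picture shows the nut at (310,315), held in the pads and lifted off the ring, with the ring still seated. Torque is near zero and the force is about the nut's weight, so it is climbing: a left-hand thread. I'll go on turning CW.

{"api": "step_arm", "payload": {"series": [0,0,0.5,-0.1,1,0,0,0.5,-0.1,1,0,0,0.5,-0.1,1,0,0,0.4,-0.1,1,0,0,0.5,-0.1,1,0,0,0.5,-0.1,1,0,0,0.5,-0.1,1,0,0,0.4,-0.1,1,0,0,0.4,-0.1,1,0,0,0.3,-0.1,1,0,0,0.3,-0.1,1,0,0,0,0,1,0,0,2,0,1,0,0,2,0,1,0,0,0,0,1]}}

```text
clock: 7.2
eef_pos: [508.3, 120.6, 111.7]
eef_rot: [-3.141, -0.0, -0.277]
wrist_force: [0.4, 0.6, -4.9]
finger_gap: 45.4
finger_force: 30.0
```

{"api": "step_arm", "payload": {"series": [0,0,5,0,1,0,0,5,0,1,0,0,10,0,1,0,0,10,0,1,0,0,10,0,1,0,0,10,0,1,0,0,10,0,1,0,0,0,0,1,0,0,0,0,1,0,0,0,0,1]}}

```text
clock: 8.45
eef_pos: [508.1, 120.5, 171.1]
eef_rot: [3.141, 0.001, -0.278]
wrist_force: [0.3, -1.1, -4.6]
finger_gap: 45.3
finger_force: 30.0
```

```bash
python3 - <<'E'
from h import *
from cell import manip
s=manip.read_state();print(s['wrist_force'],s['eef_pos'],s['finger_force'],s['clock'])
p,d=manip.camera("scene");cv2.imwrite("pics/s2.png",cv2.resize(p[180:380,200:440],None,fx=2,fy=2))
p,d=manip.camera("wrist");cv2.imwrite("pics/w3.png",p)
E
```

```text
[ 0.30270732 -1.1327911  -4.60634401] [508.12215966 120.50228427 171.13235944] 29.99898634152487 8.45
```

View pics/w3.png

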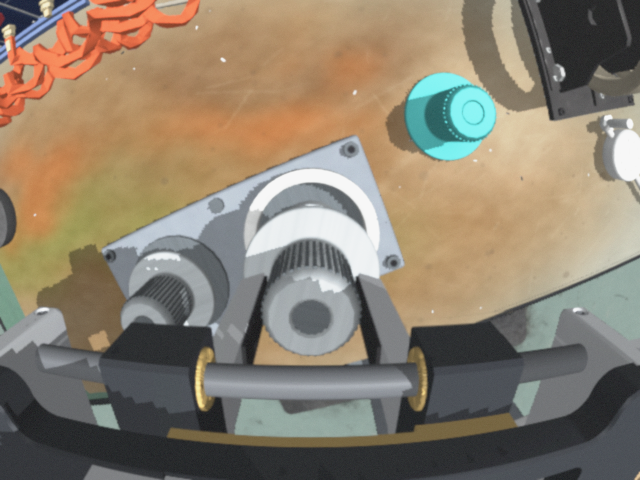

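View pics/s2.png

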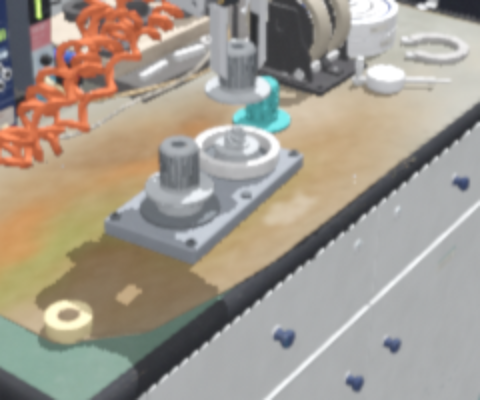

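The nut hangs upright in the fingers at (238,75), with the bare arbor nose showing at (237,140). The ring is on its seat and the other nut at (180,180) hasn't moved.

```bash
python3 -c "
from cell import manip
print(manip.sign_off())"
```

```text
the job is handed in; nothing more can be done
None
```

The ringed arbor's cap nut turned out to be left-hand: it came off clockwise, and I handed the job in with it held upright about 50 mm clear of the arbor tip, the ring still seated and the other nut untouched; no verdict came back.

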